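# Seat the test capsule in the V of its stand

### The arm

A 6-joint arm with a two-finger parallel gripper is mounted at the origin on a cart in front of the work surface, level with it; the furniture and walls round the work are solid. World frame = base frame: x ahead of the robot, y to its left, z up, the work surface at z = 0. Lengths are in m, angles in degrees, forces in N, time in s.
With the tool pointing down it reaches from about 0.375 to 0.9 m from the base axis. Payload 3.1 kg.
Tool frame: the origin (TCP) lies between the finger pads; the fingertips stand 11 mm ahead of it and the grasp point (between the pads) lies 8 mm behind it; x points along the fingers, y is the direction in which the jaws open and shut, and the axes are right-handed (so a half turn about x gives the same grasp; the last joint's range is limited). The gripper opens to 87 mm and grips with 3 to 60 N. Pads are 19 mm wide; open, the fingers measure 117 mm over their backs; the gripper's body (75 mm by 190 mm) begins 51 mm behind the grasp point.
Start: joints at [63.455, 30.224, 82.088, -0, 67.689, -10.227], TCP at [0.176, 0.6, 0.234] pointing down, gripper open.
Joint ranges: [-176.69, 176.69], [-43.24, 126.21], [12.49, 139.97], [-82, 262], [0, 151.66], [-163.58, 163.58]. Speed limits (degrees/s): [159.86, 159.86, 180, 180, 180, 180].

### API

Orientations are given as a 3x3 rotation matrix whose columns are the frame's x, y, z axes.
In Python, from rig import bot gives the robot as it stands.
- The arm moves only by the shell command python3 -m inch 'ROWS' [OPENING]. ROWS is a JSON object of lists of equal length, an entry for each row: "dp": the shift along the tool's x, y, z in mm, a list of three; "yaw": the turn about the tool's x in degrees. In form: {"dp": [[tx, ty, tz], ...], "yaw": [yaw, ...]}. A call has 1 to 20 rows; each row shifts and turns the commanded pose from where the row before left it, along the tool's axes as they then stand; what a row does not reach is not made up. A row lasts 1/12 s, in which the tool goes at most 41.7 mm and 7.16 degrees, less where a joint would pass 70% of its speed; a pose out of reach is approached as far as the arm can. A call is refused whole if a number of a shift passes 41.7 or a number of a turn 7.16, either way. A call with a gripper value outside its range is refused whole. OPENING is the finger opening in mm, from 0 to 87, set as the call begins (- or left out, the last holds). The fingers move at their own pace and stop on an object; the grip force is fixed at half the most. Time passes only in rows, so rows that do not move let the fingers close. It gives the time, the measured TCP pose, the force and the opening at its end, in the units of the state.
- bot.read_state(): the state, without advancing time (a new reading comes with each control period).
- bot.capture(name): name is "scene" or "top" or "wrist"; returns a dict with "color" (400x640x3 uint8, red, green, blue), "intrinsics" (3x3 intrinsics, pixels), "k1" (the pictures are not rectified: a ray, as slopes to the right and down, at radius r is drawn at 1 + k1 r^2 times it, then the intrinsics apply), "pose" (4x4, takes a point from camera to world coordinates). Camera axes: x right, y down, z forward; pixel columns grow to the right and rows downward; lengths in m; the calibration is good to about 2 mm. A picture is of the moment at which its call begins. There is no depth.
- bot.hand_in(): hands the job in, once; it reports no verdict.
The state is a dict: "time_s": time; "joint_positions": joint angles; "qvel": joint speeds; "tau": joint torques, N m; "position": TCP position; "tcp_rot": TCP orientation; "force": force on the tool from outside, world axes, zero at the start; "moment": the same for the moment, N m; "opening": opening from 0.0 (shut) to 1.0 (fully open).
Only numpy, scipy, OpenCV 4.12 (cv2) and the standard library are available. Lean on these libraries where they do the work, as an engineer would, in place of code of your own. Each camera call takes 0.05 s, during which the arm holds its last target.

### The job

The round test capsule has to sit exactly centred in its stand before the next steriliser run: stand it upright on the stand's plate and push it into the V, keeping it upright. It tends to stick on one cheek, so feel for it and work it over until it is pressed against both cheeks at once, evenly, for about half a second with a firm but gentle push (about 12 N, never more than 25 N on either cheek: its wall is thin). Then let go and leave it upright, seated against both cheeks, with the mixing cup, the nail brush and the nippers left where they are.

Things in the scene. Friction and masses are not known exactly. Their poses are not given: they have to be found in the camera images.
- capsule: the round test capsule: a squat plain steel cylinder, 50 mm diameter and 52 mm tall, topped by a knurled screw cap of 48 mm diameter, 70 mm tall in all, 0.15 to 0.31 kg. Origin at the centre of its underside, z up along its axis. It starts standing on the worktop; its turn about its own axis means nothing. Pushed high above its foot it tips; pushed low it slides.
- test_stand: the fixed stand: a steel plate 180 x 110 x 6 mm with an upright V-stop of two cheeks, 90 degrees between them, tops 46 mm above the worktop. Origin on the worktop under the seated capsule's axis; x runs along the V from its open mouth (-x, robot side) to its apex (+x). The plate spans x -115 to 65, y -55 to 55 mm, and is clear from x -115 to -5 mm.
- seat (a point): on top of the stand's plate (6 mm above the worktop), where the centre of the capsule's underside comes to rest when it touches both cheeks; axes as the stand's
- left_cheek: the V's cheek on the stand's +y side: a rigid steel plate 52 mm long, 8 mm thick, 40 mm tall, at 45 degrees to the V's axis, axes as the stand's. Origin on the stand's plate, in mid thickness, 29 mm from the seat's centre on the line square to the cheek. Its inner face lies 25 mm from the seat's centre. It does not give; the capsule rubs on it and can stick on one cheek.
- right_cheek: the mirror image of the left cheek, on the stand's -y side
- cup_white: a small heavy white mixing cup, 42 mm diameter, 32 mm tall, a bystander; origin at the centre of its underside
- nail_brush: a white nail brush, 36 x 98 x 32 mm, lying bristles down, a bystander; origin at the centre of its underside
- cuticle_nippers: steel nippers lying flat, 42 x 121 x 11 mm, a bystander; origin at the centre of its underside
Not all that is in view belongs to the job. What is shaped like the capsule but turquoise is not meant. Leave any orange look-alike of the test_stand alone.

How it is judged (in metres and radians):
On the way, in this order (a step that is already met when the one before it is completed fails the run):
1. the capsule stands upright on the stand's plate (underside within 4 mm of the plate's top, tilt under 0.1 rad), in front of the seat or in it (z of capsule in the frame of seat between -0.003 and 0.004 m and horizontal distance between capsule and seat below 0.1 m and angle between capsule's own z axis and vertical below 0.1 rad), for 0.1 s.
2. the capsule is pressed against both cheeks at once, with more than 2 N on each, for a quarter of a second (contact force between capsule and left_cheek above 2 N and contact force between capsule and right_cheek above 2 N), for 0.25 s.
At the end, for the whole second after the job is handed in: the capsule stands on the plate upright within 0.05 rad, its underside's centre within 2 mm of the seat (sideways and along the V) and within 3 mm in height, at rest and released (horizontal distance between capsule and seat below 0.002 m and z of capsule in the frame of seat between -0.003 and 0.003 m and angle between capsule's own z axis and vertical below 0.05 rad and linear speed of capsule below 0.01 m/s and contact force between the fingers and capsule below 0.1 N); the robot touches nothing.
It fails at once if the capsule is pressed against either cheek with more than 25 N (contact force between capsule and left_cheek above 25 N or contact force between capsule and right_cheek above 25 N).
It fails at once if the capsule is tipped over (more than 0.5 rad) (angle between capsule's own z axis and vertical above 0.5 rad).
It fails at once if a bystander (mixing cup, nail brush, nippers) is moved more than 20 mm (distance of any of cup_white, nail_brush, cuticle_nippers from where it was at the start of the episode above 0.02 m).
It also fails if it takes over 64 s, if anything falls off the work surface, if the arm or the gripper's body presses on something with over 40 N, if the wrist force passes 120 N, or if a joint passes its speed limit or range.

## Working session

There is one attempt and no reset: what is moved stays moved. The work goes in short steps, Python scripts to look and compute and a shell command to move; the robot and the scene stay as the last step left them, time stands still between calls to the robot, and variables do not carry over. Pictures are saved under pics/ and viewed, and the job is handed in when it is done.

```bash
ls; mkdir -p pics; python3 - <<'E'
from rig import bot
import cv2
s=bot.read_state(); print(s)
for n in ["scene","top"]:
    c=bot.capture(n); cv2.imwrite(f"pics/{n}0.png",c["color"][:,:,::-1]); print(n,c["intrinsics"],c["k1"],c["pose"])
E
```

```text
pics
{'time_s': 0.0, 'joint_positions': array([ 6.34557832e+01,  3.02789442e+01,  8.21577400e+01, -5.56424798e-04,
        6.76874970e+01, -1.02282669e+01]), 'qvel': array([ 0.06810714, -0.02347635, -0.09200194, -0.05006329,  0.12373622,
       -0.04099297]), 'tau': array([ 1.22717365e-04, -4.40046358e+01, -1.76588881e+01,  6.32461673e-02,
        5.81334648e-02, -1.62320016e-04]), 'position': array([0.17524375, 0.59918464, 0.23256432]), 'tcp_rot': array([[-9.60534728e-04,  2.80929315e-01,  9.59727981e-01],
       [-1.94292128e-03,  9.59726088e-01, -2.80930705e-01],
       [-9.99997651e-01, -2.13451962e-03, -3.76026692e-04]]), 'force': array([-0.18321859,  0.08956244,  0.21099191]), 'moment': array([-0.07112322,  0.02891448,  0.0427164 ]), 'opening': 0.9977658742436997}
scene [[493.07050308   0.         314.33706672]
 [  0.         493.07050308 202.28579626]
 [  0.           0.           1.        ]] -0.049447304754680226 [[ 8.35325311e-01  4.54152835e-01 -3.09801272e-01  9.35012772e-01]
 [ 5.49755963e-01 -6.89974533e-01  4.70854039e-01 -6.19200066e-01]
 [ 8.47089374e-05 -5.63631392e-01 -8.26026420e-01  1.21785827e+00]
 [ 0.00000000e+00  0.00000000e+00  0.00000000e+00  1.00000000e+00]]
top [[406.47196481   0.         322.80923376]
 [  0.         406.47196481 198.77088245]
 [  0.           0.           1.        ]] -0.09199843674110184 [[-2.70187760e-02 -9.78613350e-01  2.03926205e-01  3.00675091e-01]
 [-9.99634647e-01  2.66030933e-02 -4.77997603e-03  5.27867902e-02]
 [-7.47319487e-04 -2.03980849e-01 -9.78974594e-01  1.05448546e+00]
 [ 0.00000000e+00  0.00000000e+00  0.00000000e+00  1.00000000e+00]]
```

View pics/scene0.png

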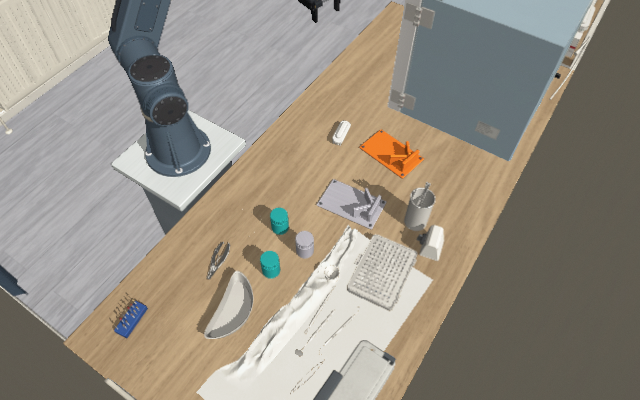

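View pics/top0.png

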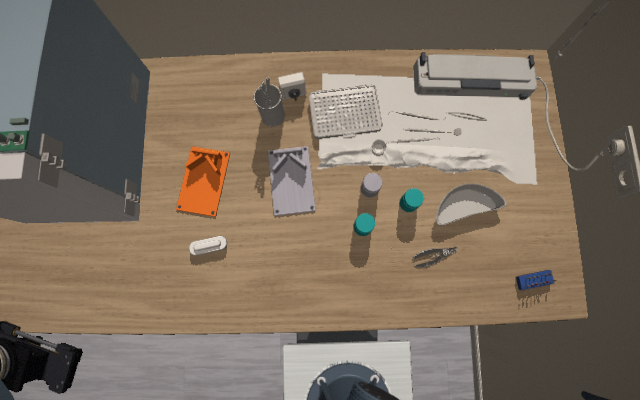

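The top view shows the steel stand at about (292,180) px and the capsule cap at (372,184), between the turquoise decoys at (365,224) and (412,200). The brush is at (208,246), the nippers at (435,257), and the cup is probably at (379,148). I'll zoom in next.

```bash
cat > h.py <<'E'
import numpy as np, cv2
from rig import bot
def ray(c,u,v):
    K=c["intrinsics"]; d=np.array([(u-K[0,2])/K[0,0],(v-K[1,2])/K[1,1]])
    s=d.copy()
    for _ in range(30): s=d/(1+c["k1"]*(s@s))
    return c["pose"][:3,:3]@np.array([s[0],s[1],1.])
def at(c,u,v,z):
    r=ray(c,u,v); o=c["pose"][:3,3]; return o+r*(z-o[2])/r[2]
def proj(c,P):
    P=np.asarray(P,float); q=c["pose"][:3,:3].T@(P-c["pose"][:3,3]); s=q[:2]/q[2]; s=s*(1+c["k1"]*(s@s))
    K=c["intrinsics"]; return np.array([K[0,0]*s[0]+K[0,2],K[1,1]*s[1]+K[1,2]])
def crop(c,x0,y0,x1,y1,k,name):
    im=c["color"][y0:y1,x0:x1,::-1]; cv2.imwrite(name,cv2.resize(im,None,fx=k,fy=k,interpolation=cv2.INTER_CUBIC))
E
python3 - <<'E'
from h import *
t=bot.capture("top"); crop(t,255,135,355,225,8,"pics/t1.png"); crop(t,340,135,440,225,8,"pics/t2.png")
s=bot.capture("scene"); crop(s,290,165,400,255,7,"pics/s1.png")
E
```

```text
(no output)
```

View pics/t1.png

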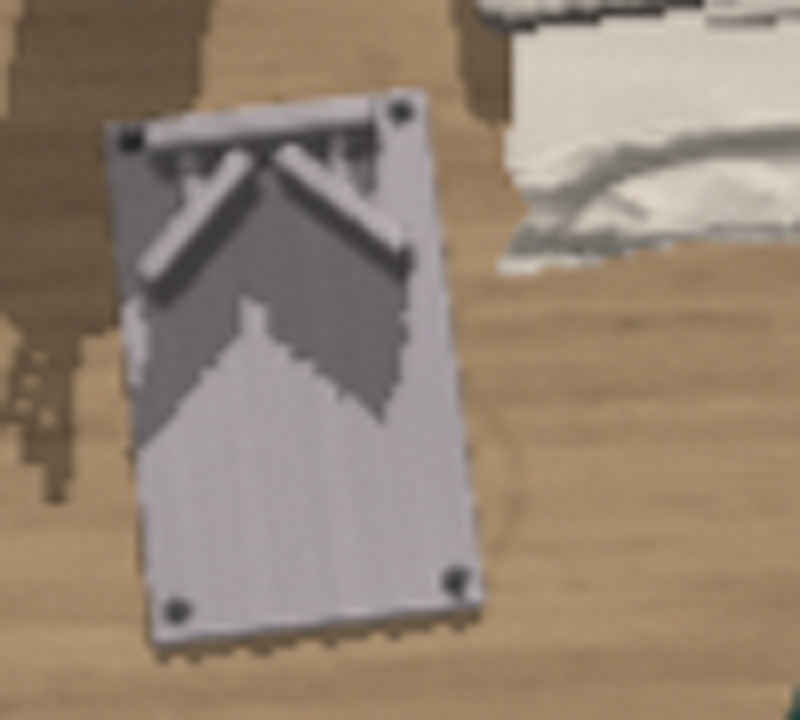

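View pics/t2.png

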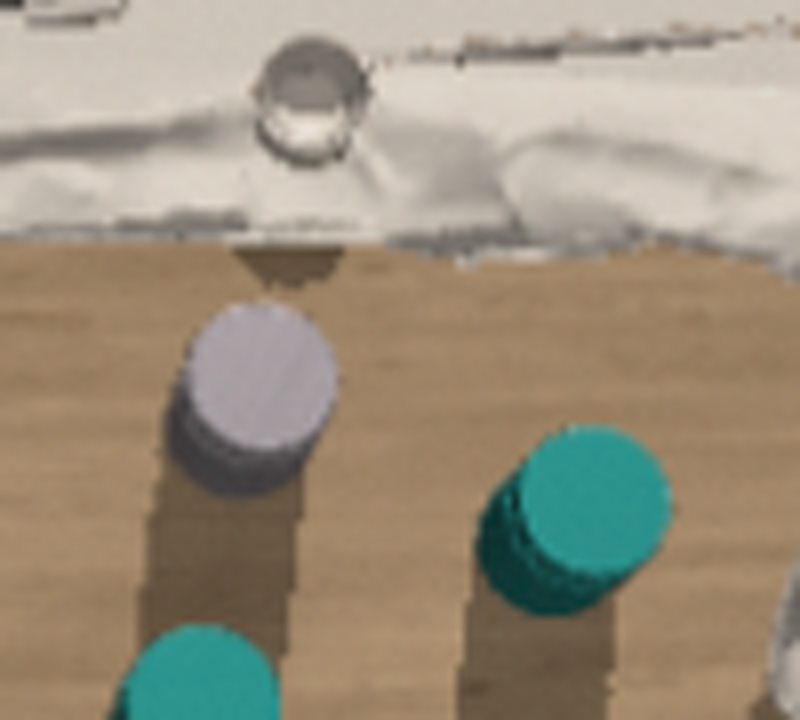

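View pics/s1.png

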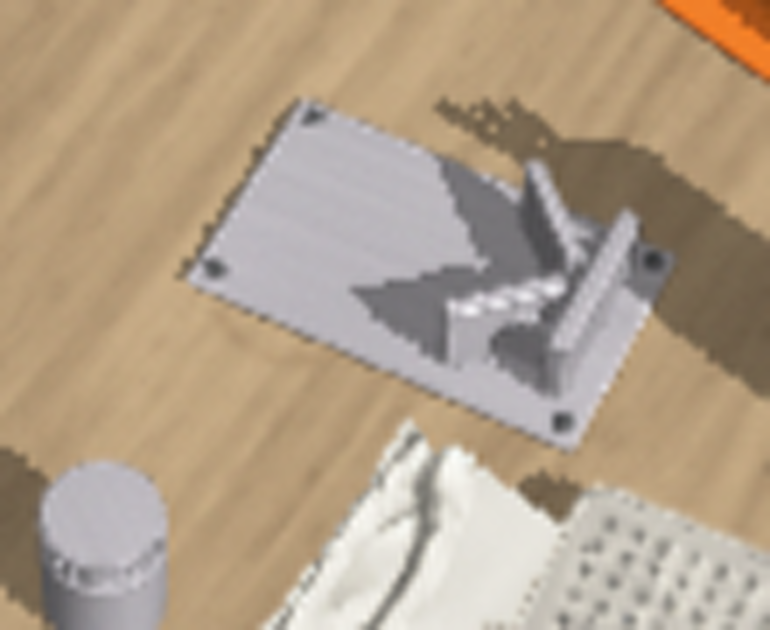

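The top crop shows the plate corners at (107,122), (425,88), (483,603) and (153,640) crop px, and the cap disc centre at (263,375). In the scene crop the corners are at (300,98), (183,275), (572,450) and (675,258). Next step is to fit these.

```bash
python3 - <<'E'
from h import *
from scipy.optimize import least_squares
t=bot.capture("top"); s=bot.capture("scene")
T=lambda X,Y,k=8,a=255,b=135:((X+.5)/k-.5+a,(Y+.5)/k-.5+b)
# stand corners in stand frame: robot-side(-x) etc
# top image: up = +x world(away), left=+y
C={'FL':(65,55),'FR':(65,-55),'NR':(-115,-55),'NL':(-115,55)}
top={'FL':T(107,122),'FR':T(425,88),'NR':T(483,603),'NL':T(153,634)}
S=lambda X,Y:T(X,Y,7,290,165)
sc={'NL':S(300,98),'NR':S(186,270),'FR':S(573,447),'FL':S(675,257)}
for k in C: print(k,at(t,*top[k],.006)[:2].round(4),at(s,*sc[k],.006)[:2].round(4))
def fit(obs):
    def r(p):
        R=np.array([[np.cos(p[2]),-np.sin(p[2])],[np.sin(p[2]),np.cos(p[2])]]);o=[]
        for c,d in obs:
            for k in C: o+=list((p[:2]+R@np.array(C[k])/1000)-at(c,*d[k],.006)[:2])
        return np.array(o)
    f=least_squares(r,[.5,.1,0]); return f.x[:2].round(4),np.degrees(f.x[2]).round(2),(f.fun*1000).round(1)
print(fit([(t,top)]));print(fit([(s,sc)]));print(fit([(t,top),(s,sc)]))
print('cap',at(t,*T(263,375,8,340,135),.07),at(s,*S(103,507),.07))
print('cup top',at(t,*T(313,92,8,340,135),.032), 'teal',at(t,*T(200,700,8,340,135),.07),at(t,*T(596,500,8,340,135),.07))
E
```

```text
FL [0.6587 0.1927] [0.6571 0.1921]
FR [0.6676 0.0847] [0.6676 0.0858]
NR [0.4898 0.0691] [0.4867 0.072 ]
NL [0.4824 0.1773] [0.4784 0.176 ]
(array([0.5995, 0.1331]), np.float64(4.82), array([ 1. ,  0.6,  1.3, -1. , -0.2, -0.5, -2.1,  0.9]))
(array([0.5973, 0.1336]), np.float64(4.85), array([ 0.4,  1.8, -0.8, -1.5,  0.7, -2.9, -0.3,  2.7]))
(array([0.5984, 0.1333]), np.float64(4.84), array([-0.1,  0.9,  0.2, -0.7, -1.3, -0.3, -3.2,  1.1,  1.5,  1.5,  0.3,
       -1.8,  1.8, -3.1,  0.8,  2.5]))
cap [ 0.5466237  -0.07723498  0.07      ] [ 0.54406963 -0.07418369  0.07      ]
cup top [ 0.65224565 -0.1040612   0.032     ] teal [ 0.44475675 -0.05261045  0.07      ] [ 0.50392017 -0.17904081  0.07      ]
```

The seat is about (0.598,0.133), yaw 4.85° (the cameras agree to about 2 mm), and the capsule is about (0.545,-0.076). Now the yaw: −21° about tool x makes the tool y and z axes the stand's y and x axes. Then I travel to hover.

```bash
python3 -m inch '{"dp":[[0,0,0],[0,0,0],[0,0,0]],"yaw":[-7.05,-7.05,-7]}' 87 && python3 -m inch '{"dp":[[0,-20,9],[0,-35,15],[0,-38,16],[0,-38,16],[0,-38,16],[0,-38,16],[0,-38,16],[0,-38,16],[0,-38,16],[0,-38,16],[0,-38,17],[0,-38,17],[0,-38,17],[0,-38,17],[0,-38,17],[0,-38,17],[0,-38,17],[0,-38,17],[0,-25,12],[0,-15,12]],"yaw":[0,0,0,0,0,0,0,0,0,0,0,0,0,0,0,0,0,0,0,0]}' && python3 -m inch '{"dp":[[30,0,0],[20,0,0],[0,0,0],[0,0,0]],"yaw":[0,0,0,0]}'
python3 - <<'E'
from h import *
s=bot.read_state(); print(s['position'],s['tcp_rot'],s['force'])
w=bot.capture("wrist"); crop(w,0,0,640,400,1,"pics/w1.png"); print(w['pose'].round(3))
E
```

```text
time_s: 0.55
position: [0.1755, 0.5997, 0.2334]
tcp_rot: [[-0.0, -0.089, 0.996], [-0.0, 0.996, 0.089], [-1.0, -0.0, -0.0]]
force: [0.0, 0.2, -0.1]
opening: 0.997
time_s: 2.22
position: [0.5465, -0.0785, 0.2336]
tcp_rot: [[0.001, -0.08, 0.997], [-0.001, 0.997, 0.08], [-1.0, -0.001, 0.001]]
force: [-0.7, 0.2, -0.1]
opening: 1.0
time_s: 2.55
position: [0.5443, -0.0745, 0.1827]
tcp_rot: [[-0.003, -0.083, 0.997], [0.001, 0.997, 0.083], [-1.0, 0.001, -0.003]]
force: [0.0, -1.0, 0.8]
opening: 0.999
[ 0.54429591 -0.07453442  0.18273592] [[-2.82227983e-03 -8.32328347e-02  9.96526131e-01]
 [ 9.94172219e-04  9.96529374e-01  8.32359211e-02]
 [-9.99995523e-01  1.22563366e-03 -2.72973698e-03]] [ 0.03121927 -0.99973571  0.81139666]
[[-0.084  0.964  0.252  0.475]
 [ 0.996  0.081  0.022 -0.081]
 [ 0.001  0.253 -0.968  0.334]
 [ 0.     0.     0.     1.   ]]
```

View pics/w1.png

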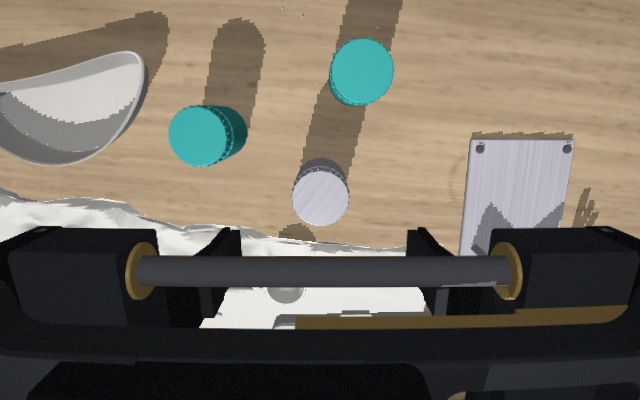

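The wrist view shows the cap centred at (321,198) between the open fingers (lateral centre around 323).

```bash
python3 - <<'E'
from h import *
w=bot.capture("wrist"); s=bot.read_state()
p=at(w,321,198,.07); print(p)
d=p-s['position']; print('tool',s['tcp_rot'].T@d, s['position'])
for k,z in (((480,149),.006),((567,149),.006)): print(at(w,*k,z))
print([at(w,*k,.006) for k in ((470,139),(574,136))])
E
```

```text
[ 0.54526862 -0.07654071  0.07      ]
tool [ 0.11459695 -0.00164113 -0.00087529] [ 0.54580256 -0.07475973  0.18459696]
[0.49826517 0.07860469 0.006     ]
[0.48940733 0.17029813 0.006     ]
[array([0.48944756, 0.06652399, 0.006     ]), array([0.47574164, 0.17447063, 0.006     ])]
```

Agrees with the other cameras within 1–2 mm. Descending.

```bash
python3 -m inch '{"dp":[[15,-1.5,0],[25,0,0],[30,0,0],[30,0,0],[25,0,0],[15,0,0],[10,0,0],[6,0,0],[0,0,0],[0,0,0]],"yaw":[0,0,0,0,0,0,0,0,0,0]}' && python3 -m inch '{"dp":[[0,0,0],[0,0,0],[0,0,0],[0,0,0],[0,0,0],[0,0,0],[0,0,0],[0,0,0]],"yaw":[0,0,0,0,0,0,0,0]}' 40
```

```text
time_s: 3.48
position: [0.5462, -0.0764, 0.0286]
tcp_rot: [[0.002, -0.084, 0.996], [-0.001, 0.996, 0.084], [-1.0, -0.001, 0.002]]
force: [-0.4, 0.0, 0.5]
opening: 1.0
time_s: 4.15
position: [0.5453, -0.0764, 0.0277]
tcp_rot: [[0.0, -0.084, 0.997], [-0.0, 0.997, 0.084], [-1.0, -0.0, 0.0]]
force: [-0.1, -0.6, 0.4]
opening: 0.562
```

Opening 0.562 is about 49 mm, so the capsule is gripped. Lifting and carrying it to stand x ≈ −40 mm.

```bash
python3 -m inch '{"dp":[[-15,0,0],[-25,0,0],[-20,0,0],[0,10,0],[0,20,3],[0,28,5],[0,28,5],[0,28,5],[0,28,5],[0,25,4],[0,20,3],[0,12,0],[0,5,0],[0,0,0],[0,0,0]],"yaw":[0,0,0,0,0,0,0,0,0,0,0,0,0,0,0]}'
python3 - <<'E'
from h import *
t=bot.capture("top"); crop(t,255,115,355,205,8,"pics/t3.png")
w=bot.capture("wrist"); crop(w,0,0,640,400,1,"pics/w2.png"); s=bot.read_state(); print(s['position'])
E
```

```text
time_s: 5.4
position: [0.5575, 0.1291, 0.087]
tcp_rot: [[-0.001, -0.084, 0.997], [-0.001, 0.997, 0.084], [-1.0, -0.0, -0.001]]
force: [1.4, 0.2, -3.4]
opening: 0.568
[0.55800462 0.12840266 0.08733329]
```

View pics/t3.png

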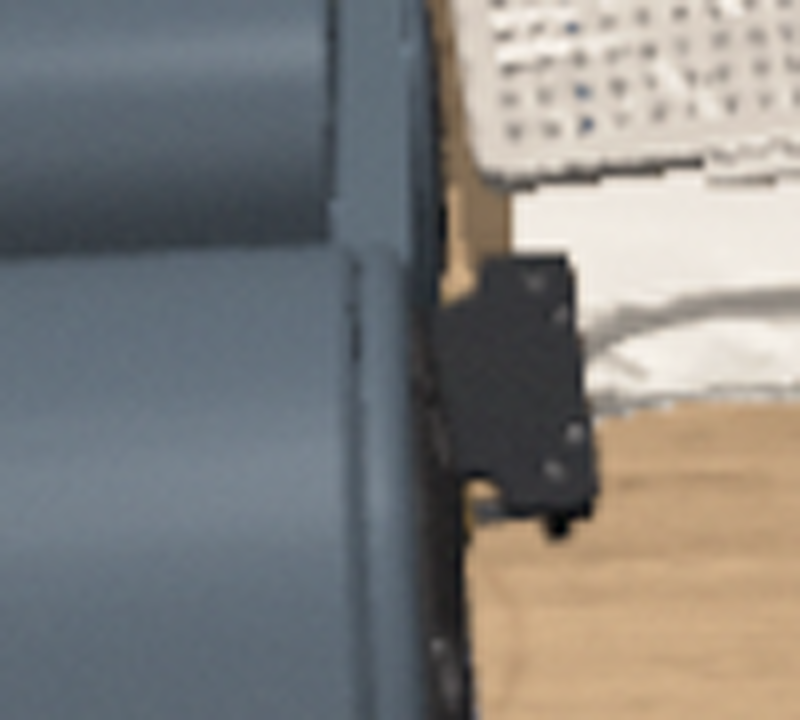

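View pics/w2.png

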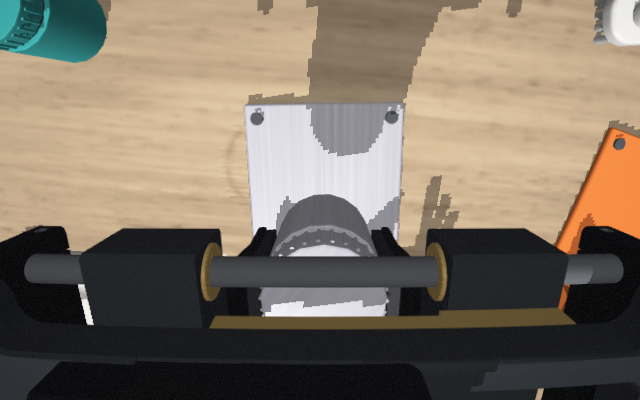

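The wrist view shows the capsule at lateral centre ≈324 px and the plate's near corners at (245,104) and (404,104), midpoint 324.5. Checking the lateral offset numerically, then lowering.

```bash
python3 - <<'E'
from h import *
w=bot.capture("wrist"); s=bot.read_state()
a=at(w,245,104,.006);b=at(w,404,104,.006); print(np.linalg.norm(a-b)); m=(a+b)/2
print('near edge mid in tool',s['tcp_rot'].T@(m-s['position']), 'edge angle',np.degrees(np.arctan2(b[1]-a[1],b[0]-a[0]))-90)
print('holes',[s['tcp_rot'].T@(at(w,*k,.006)-s['position']) for k in ((257,118),(391,117))])
E
python3 -m inch '{"dp":[[8,0,0],[12,0,0],[12,0,0],[9,0,0],[5,0,0],[3,0,0],[2,0,0],[0,0,0],[0,0,0]],"yaw":[0,0,0,0,0,0,0,0,0]}'
```

```text
0.10779888533007559
near edge mid in tool [ 0.08146813  0.00084135 -0.07487974] edge angle 4.78213614235257
holes [array([ 0.08147564, -0.04528145, -0.06545086]), array([ 0.08145628,  0.0462865 , -0.06626575])]
time_s: 6.3
position: [0.5583, 0.1297, 0.0367]
tcp_rot: [[0.0, -0.084, 0.997], [-0.0, 0.997, 0.084], [-1.0, -0.0, 0.0]]
force: [-0.1, 0.0, -3.1]
opening: 0.568
```

Lateral offset is about 0.7 mm and stand x ≈ −40, consistent with the plan. Lowering the last 3 mm and feeling for contact.

```bash
python3 -m inch '{"dp":[[1,0.7,0],[1,0,0],[0,0,0]],"yaw":[0,0,0]}'; python3 -m inch '{"dp":[[0.7,0,0],[0,0,0],[0,0,0]],"yaw":[0,0,0]}'
```

```text
time_s: 6.55
position: [0.5581, 0.1303, 0.0348]
tcp_rot: [[0.0, -0.084, 0.997], [0.0, 0.997, 0.084], [-1.0, -0.0, 0.0]]
force: [-0.2, -1.0, -1.9]
opening: 0.57
time_s: 6.8
position: [0.558, 0.1303, 0.0339]
tcp_rot: [[0.0, -0.083, 0.997], [-0.0, 0.997, 0.083], [-1.0, -0.0, 0.0]]
force: [0.6, 0.6, -3.2]
opening: 0.563
```

```bash
python3 -m inch '{"dp":[[0.7,0,0],[0,0,0],[0,0,0]],"yaw":[0,0,0]}'; python3 -m inch '{"dp":[[0.7,0,0],[0,0,0],[0,0,0]],"yaw":[0,0,0]}'
```

```text
time_s: 7.05
position: [0.5582, 0.1303, 0.0337]
tcp_rot: [[0.0, -0.083, 0.997], [0.0, 0.997, 0.083], [-1.0, -0.0, 0.0]]
force: [-0.7, -0.5, 2.5]
opening: 0.566
time_s: 7.3
position: [0.5582, 0.1303, 0.0336]
tcp_rot: [[0.001, -0.083, 0.997], [-0.0, 0.997, 0.083], [-1.0, -0.0, 0.001]]
force: [-2.8, -1.0, 8.1]
opening: 0.566
```

Contact at z = 0.0336. Unloading, releasing, and withdrawing straight back with the jaws open.

```bash
python3 -m inch '{"dp":[[-1.2,0,0],[0,0,0]],"yaw":[0,0]}'; python3 -m inch '{"dp":[[0,0,0],[0,0,0],[0,0,0],[0,0,0],[0,0,0],[0,0,0],[0,0,-2],[0,0,-6],[0,0,-12],[0,0,-12],[0,0,-10],[0,0,-5],[0,0,0],[0,0,0]],"yaw":[0,0,0,0,0,0,0,0,0,0,0,0,0,0]}' 87
python3 - <<'E'
from h import *
w=bot.capture("wrist"); crop(w,0,0,640,400,1,"pics/w3.png")
t=bot.capture("scene"); crop(t,280,130,400,220,6,"pics/s3.png")
E
```

```text
time_s: 7.47
position: [0.5583, 0.1303, 0.0337]
tcp_rot: [[0.001, -0.083, 0.997], [0.0, 0.997, 0.083], [-1.0, -0.0, 0.001]]
force: [0.2, 0.4, -1.6]
opening: 0.567
time_s: 8.63
position: [0.5114, 0.1264, 0.0338]
tcp_rot: [[0.001, -0.083, 0.997], [0.0, 0.997, 0.083], [-1.0, -0.0, 0.001]]
force: [0.1, 0.0, 0.0]
opening: 1.002
```

View pics/w3.png

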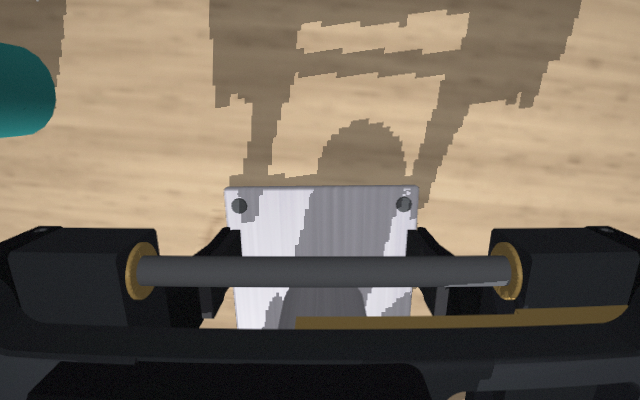

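View pics/s3.png

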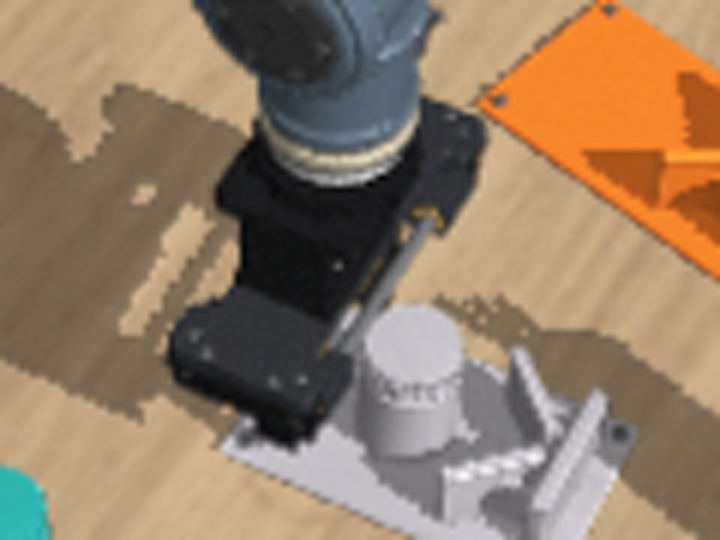

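The scene view shows the capsule upright on the plate in front of the V, with the gripper behind it. Next I close to a 24 mm cradle and advance.

```bash
python3 -m inch '{"dp":[[0,0,0],[0,0,0],[0,0,0],[0,0,0],[0,0,0],[0,0,0],[0,0,0],[0,0,0]],"yaw":[0,0,0,0,0,0,0,0]}' 24; python3 -m inch '{"dp":[[0,0,2],[0,0,4],[0,0,4],[0,0,3],[0,0,1],[0,0,1],[0,0,1],[0,0,1],[0,0,1],[0,0,1]],"yaw":[0,0,0,0,0,0,0,0,0,0]}'
```

```text
time_s: 9.4
position: [0.5112, 0.1264, 0.0336]
tcp_rot: [[0.0, -0.083, 0.997], [-0.0, 0.997, 0.083], [-1.0, -0.0, 0.0]]
force: [-0.0, 0.8, 0.1]
opening: 0.477
time_s: 10.23
position: [0.5288, 0.1279, 0.0335]
tcp_rot: [[-0.003, -0.083, 0.997], [-0.0, 0.997, 0.083], [-1.0, 0.0, -0.003]]
force: [-1.9, 0.5, 2.0]
opening: 0.28
```

```bash
python3 -m inch '{"dp":[[0,0,2],[0,0,2],[0,0,2],[0,0,2],[0,0,2],[0,0,2],[0,0,2],[0,0,2],[0,0,2],[0,0,2],[0,0,2],[0,0,2],[0,0,2]],"yaw":[0,0,0,0,0,0,0,0,0,0,0,0,0]}'
python3 - <<'E'
from h import *
s=bot.read_state(); print(s['force'],s['position'])
t=bot.capture("scene"); crop(t,280,130,400,220,6,"pics/s4.png")
E
```

```text
time_s: 11.32
position: [0.5563, 0.1301, 0.0336]
tcp_rot: [[0.0, -0.083, 0.997], [-0.0, 0.997, 0.083], [-1.0, -0.0, 0.0]]
force: [-1.2, 0.0, 0.0]
opening: 0.272
[-1.18486782  0.02069736  0.00174444] [0.55627442 0.13011097 0.03364805]
```

View pics/s4.png

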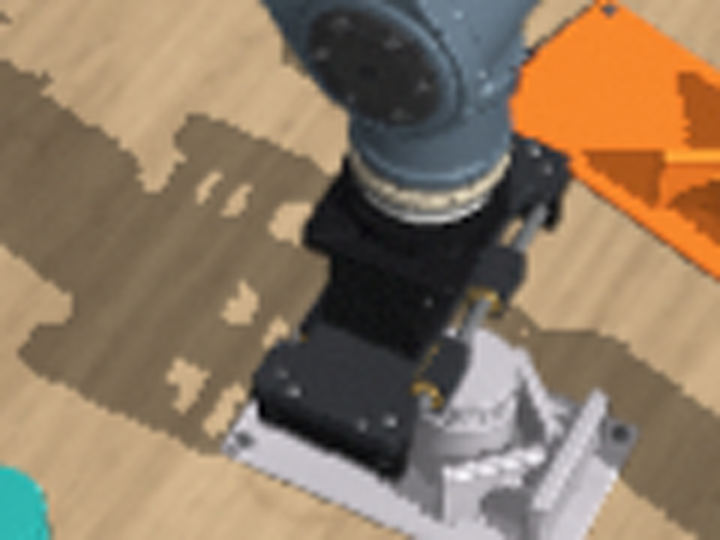

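Still upright and following (F ≈ −1.2 N, which is plate friction), with about 10 mm to go. Slowing down.

```bash
python3 -m inch '{"dp":[[0,0,1],[0,0,1],[0,0,1],[0,0,1],[0,0,1],[0,0,1],[0,0,0.5],[0,0,0]],"yaw":[0,0,0,0,0,0,0,0]}'
```

```text
time_s: 12.03
position: [0.5628, 0.1307, 0.0337]
tcp_rot: [[0.0, -0.083, 0.997], [0.0, 0.997, 0.083], [-1.0, -0.0, 0.0]]
force: [-0.2, -0.6, 0.1]
opening: 0.274
```

```bash
python3 -m inch '{"dp":[[0,0,0.5],[0,0,0.5],[0,0,0]],"yaw":[0,0,0]}'
```

```text
time_s: 12.28
position: [0.5636, 0.1307, 0.0337]
tcp_rot: [[0.0, -0.083, 0.997], [-0.0, 0.997, 0.083], [-1.0, -0.0, 0.0]]
force: [-1.2, 0.3, 0.3]
opening: 0.277
```

```bash
python3 -m inch '{"dp":[[0,0,0.5],[0,0,0]],"yaw":[0,0]}'
```

```text
time_s: 12.45
position: [0.5641, 0.1308, 0.0337]
tcp_rot: [[0.0, -0.083, 0.997], [-0.0, 0.997, 0.083], [-1.0, -0.0, 0.0]]
force: [-1.4, -0.1, -0.9]
opening: 0.274
```

```bash
python3 -m inch '{"dp":[[0,0,0.5],[0,0,0.5],[0,0,0]],"yaw":[0,0,0]}'
```

```text
time_s: 12.7
position: [0.5652, 0.1309, 0.0337]
tcp_rot: [[0.0, -0.083, 0.997], [0.0, 0.997, 0.083], [-1.0, -0.0, 0.0]]
force: [0.4, 0.4, 0.4]
opening: 0.276
```

```bash
python3 -m inch '{"dp":[[0,0,0.5],[0,0,0]],"yaw":[0,0]}'
```

```text
time_s: 12.87
position: [0.5656, 0.1309, 0.0337]
tcp_rot: [[0.0, -0.083, 0.997], [-0.0, 0.997, 0.083], [-1.0, -0.0, 0.0]]
force: [-0.9, -0.8, -0.7]
opening: 0.274
```

```bash
python3 -m inch '{"dp":[[0,0,0.5],[0,0,0]],"yaw":[0,0]}'
```

```text
time_s: 13.03
position: [0.5662, 0.1309, 0.0337]
tcp_rot: [[0.0, -0.083, 0.997], [-0.0, 0.997, 0.083], [-1.0, -0.0, 0.0]]
force: [-1.5, -0.8, 0.1]
opening: 0.28
```

```bash
python3 -m inch '{"dp":[[0,0,0.5],[0,0,0]],"yaw":[0,0]}';python3 - <<'E'
from h import *
s=bot.read_state(); print(s['tcp_rot'].T@s['force'],s['position'])
E
python3 -m inch '{"dp":[[0,0,0.4],[0,0,0]],"yaw":[0,0]}';python3 - <<'E'
from h import *
s=bot.read_state(); print(s['tcp_rot'].T@s['force'],s['position'])
E
```

```text
time_s: 13.2
position: [0.5662, 0.1309, 0.0336]
tcp_rot: [[-0.001, -0.083, 0.997], [-0.0, 0.997, 0.083], [-1.0, -0.0, -0.001]]
force: [-1.7, -0.5, -0.7]
opening: 0.272
[ 0.71687607 -0.30951665 -1.74458852] [0.56623243 0.13093164 0.03361416]
time_s: 13.37
position: [0.5663, 0.131, 0.0336]
tcp_rot: [[-0.001, -0.083, 0.997], [-0.0, 0.997, 0.083], [-1.0, -0.0, -0.001]]
force: [-2.6, -0.9, 0.7]
opening: 0.273
[-0.73848431 -0.70286709 -2.65162418] [0.56629451 0.13096911 0.03358057]
```

```bash
python3 -m inch '{"dp":[[0,0,0.4],[0,0,0]],"yaw":[0,0]}';python3 - <<'E'
from h import *
s=bot.read_state(); print(s['tcp_rot'].T@s['force'],s['position'])
E
```

```text
time_s: 13.53
position: [0.5663, 0.131, 0.0336]
tcp_rot: [[-0.002, -0.083, 0.997], [-0.0, 0.997, 0.083], [-1.0, -0.0, -0.002]]
force: [-4.2, -0.4, 2.3]
opening: 0.276
[-2.27601616 -0.01858749 -4.17114086] [0.56634998 0.13095546 0.03355798]
```

Stopped at x ≈ 0.5663 with lateral force ≈ 0. Increasing the push and watching the balance.

```bash
cat > f.py <<'E'
from h import *
F=[]
s=bot.read_state(); f=s['tcp_rot'].T@s['force']; print('tool F',f.round(2),'M',(s['tcp_rot'].T@s['moment']).round(3),s['position'].round(5))
E
python3 -m inch '{"dp":[[0,0,0.7],[0,0,0],[0,0,0]],"yaw":[0,0,0]}';python3 f.py
python3 -m inch '{"dp":[[0,0,0.7],[0,0,0],[0,0,0]],"yaw":[0,0,0]}';python3 f.py
```

```text
time_s: 13.78
position: [0.5664, 0.131, 0.0335]
tcp_rot: [[-0.004, -0.084, 0.996], [-0.0, 0.996, 0.084], [-1.0, -0.0, -0.004]]
force: [-5.5, -2.0, 2.7]
opening: 0.276
tool F [-2.65 -1.56 -5.64] M [-0.002  0.898 -0.107] [0.56636 0.13096 0.03351]
time_s: 14.03
position: [0.5664, 0.131, 0.0335]
tcp_rot: [[-0.005, -0.084, 0.996], [-0.0, 0.996, 0.084], [-1.0, -0.0, -0.005]]
force: [-6.8, -1.7, 2.9]
opening: 0.277
tool F [-2.87 -1.09 -6.89] M [-1.000e-03  1.097e+00 -1.140e-01] [0.56644 0.13099 0.03351]
```

```bash
python3 -m inch '{"dp":[[0,-0.4,0.6],[0,0,0],[0,0,0]],"yaw":[0,0,0]}';python3 f.py
python3 -m inch '{"dp":[[0,0,0.7],[0,0,0],[0,0,0]],"yaw":[0,0,0]}';python3 f.py
```

```text
time_s: 14.28
position: [0.5666, 0.1308, 0.0335]
tcp_rot: [[-0.006, -0.084, 0.996], [-0.0, 0.996, 0.084], [-1.0, 0.0, -0.006]]
force: [-7.0, -1.0, 3.8]
opening: 0.275
tool F [-3.77 -0.44 -7.05] M [-0.008  1.132  0.028] [0.56657 0.13079 0.03348]
time_s: 14.53
position: [0.5666, 0.1308, 0.0334]
tcp_rot: [[-0.007, -0.084, 0.996], [-0.0, 0.996, 0.084], [-1.0, 0.0, -0.007]]
force: [-8.6, -2.0, 3.8]
opening: 0.277
tool F [-3.78 -1.27 -8.79] M [ 0.018  1.27  -0.064] [0.56659 0.13078 0.03344]
```

The last step moved the tool by (+0.15, −0.2) mm, which runs along the left cheek, so the capsule may be sticking there. Working it further toward −y.

```bash
python3 -m inch '{"dp":[[0,-0.5,0],[0,0,0],[0,0,0]],"yaw":[0,0,0]}';python3 f.py
python3 -m inch '{"dp":[[0,-0.5,0],[0,0,0],[0,0,0]],"yaw":[0,0,0]}';python3 f.py
```

```text
time_s: 14.78
position: [0.5668, 0.1305, 0.0334]
tcp_rot: [[-0.007, -0.084, 0.996], [-0.0, 0.996, 0.084], [-1.0, 0.0, -0.007]]
force: [-7.9, -0.5, 4.2]
opening: 0.278
tool F [-4.13  0.2  -7.92] M [-0.075  1.27   0.098] [0.56677 0.13049 0.03343]
time_s: 15.03
position: [0.5668, 0.1304, 0.0334]
tcp_rot: [[-0.007, -0.084, 0.996], [0.0, 0.996, 0.084], [-1.0, 0.001, -0.007]]
force: [-7.8, 1.2, 4.6]
opening: 0.275
tool F [-4.53  1.81 -7.69] M [-0.078  1.289  0.355] [0.56675 0.13041 0.03341]
```

```bash
python3 -m inch '{"dp":[[0,-0.5,0],[0,0,0],[0,0,0]],"yaw":[0,0,0]}';python3 f.py
```

```text
time_s: 15.28
position: [0.5668, 0.1303, 0.0334]
tcp_rot: [[-0.007, -0.083, 0.996], [0.001, 0.997, 0.083], [-1.0, 0.002, -0.007]]
force: [-8.5, 2.1, 4.4]
opening: 0.277
tool F [-4.38  2.81 -8.32] M [-0.109  1.25   0.583] [0.56678 0.13032 0.03341]
```

The tool now stays put while the lateral force flips to +2.8 N, so the right cheek is carrying load too. Balancing, then raising the push to about 12 N.

```bash
python3 -m inch '{"dp":[[0,0.4,0.8],[0,0,0.7],[0,0,0]],"yaw":[0,0,0]}';python3 f.py
python3 -m inch '{"dp":[[0,0.3,0.7],[0,0,0],[0,0,0]],"yaw":[0,0,0]}';python3 f.py
```

```text
time_s: 15.53
position: [0.5668, 0.1304, 0.0334]
tcp_rot: [[-0.01, -0.084, 0.996], [0.0, 0.996, 0.084], [-1.0, 0.001, -0.01]]
force: [-10.0, 1.2, 7.4]
opening: 0.279
tool F [-7.26  2.09 -9.9 ] M [-0.067  1.615  0.294] [0.56683 0.13038 0.0334 ]
time_s: 15.78
position: [0.5669, 0.1305, 0.0334]
tcp_rot: [[-0.011, -0.084, 0.996], [-0.0, 0.996, 0.084], [-1.0, 0.001, -0.011]]
force: [-10.8, -0.7, 7.0]
opening: 0.277
tool F [ -6.88   0.23 -10.86] M [-0.056  1.761  0.155] [0.56687 0.13046 0.03337]
```

```bash
python3 -m inch '{"dp":[[-0.4,0,0.7],[0,0,0],[0,0,0],[0,0,0]],"yaw":[0,0,0,0]}';python3 f.py
python3 -m inch '{"dp":[[0,0,0.2],[0,0,0],[0,0,0],[0,0,0],[0,0,0],[0,0,0],[0,0,0]],"yaw":[0,0,0,0,0,0,0]}';python3 f.py
```

```text
time_s: 16.12
position: [0.5669, 0.1305, 0.0334]
tcp_rot: [[-0.013, -0.084, 0.996], [-0.0, 0.996, 0.084], [-1.0, 0.001, -0.013]]
force: [-10.8, -1.1, 5.1]
opening: 0.276
tool F [ -5.01  -0.13 -10.94] M [-0.085  1.854  0.133] [0.56688 0.13047 0.03341]
time_s: 16.7
position: [0.5669, 0.1305, 0.0334]
tcp_rot: [[-0.013, -0.084, 0.996], [-0.0, 0.996, 0.084], [-1.0, 0.001, -0.013]]
force: [-12.1, -1.0, 5.7]
opening: 0.272
tool F [ -5.49  -0.02 -12.22] M [-0.118  1.896  0.12 ] [0.56687 0.13047 0.03339]
```

12.2 N push, lateral ≈ 0. The implied capsule centre (0.5982,0.1331) matches the seat estimate (0.5984,0.1333). Dithering sideways to confirm that both cheeks hold.

```bash
python3 -m inch '{"dp":[[0,0.4,0],[0,0.4,0],[0,0,0]],"yaw":[0,0,0]}';python3 f.py
python3 -m inch '{"dp":[[0,-0.4,0],[0,-0.4,0],[0,-0.4,0],[0,-0.4,0],[0,0,0]],"yaw":[0,0,0,0,0]}';python3 f.py
python3 -m inch '{"dp":[[0,0.4,0],[0,0.4,0],[0,0,0],[0,0,0],[0,0,0],[0,0,0],[0,0,0],[0,0,0]],"yaw":[0,0,0,0,0,0,0,0]}';python3 f.py
python3 - <<'E'
from h import *
t=bot.capture("scene"); crop(t,300,140,400,220,7,"pics/s5.png")
E
```

```text
time_s: 16.95
position: [0.5669, 0.1306, 0.0334]
tcp_rot: [[-0.013, -0.085, 0.996], [-0.002, 0.996, 0.085], [-1.0, -0.0, -0.014]]
force: [-12.3, -3.4, 7.2]
opening: 0.271
tool F [ -7.07  -2.36 -12.62] M [-0.059  1.9   -0.295] [0.56687 0.13058 0.03337]
time_s: 17.37
position: [0.5669, 0.1304, 0.0334]
tcp_rot: [[-0.013, -0.084, 0.996], [0.001, 0.996, 0.084], [-1.0, 0.002, -0.013]]
force: [-11.7, 2.8, 5.4]
opening: 0.276
tool F [ -5.29   3.74 -11.48] M [-0.07   1.816  0.579] [0.56687 0.13044 0.03337]
time_s: 18.03
position: [0.5669, 0.1305, 0.0334]
tcp_rot: [[-0.013, -0.084, 0.996], [-0.0, 0.996, 0.084], [-1.0, 0.001, -0.013]]
force: [-11.6, -0.7, 6.0]
opening: 0.275
tool F [ -5.8    0.29 -11.66] M [-0.115  1.853  0.061] [0.56689 0.13049 0.03337]
```

View pics/s5.png

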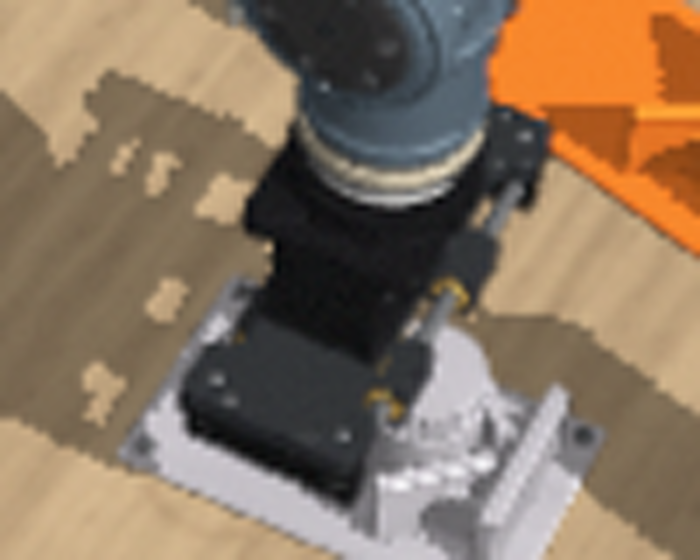

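With ±0.8 mm of lateral command the force swings −2.4 to +3.7 N and x does not change, so it is held by both cheeks. Unloading slowly, straight back.

```bash
python3 -m inch '{"dp":[[0,0,-0.7],[0,0,-0.7],[0,0,-0.7],[0,0,-0.7],[0,0,-0.7],[0,0,-0.7],[0,0,-0.7],[0,0,-0.7],[0,0,-0.7],[0,0,-1],[0,0,-2],[0,0,-4],[0,0,-7],[0,0,-10],[0,0,-10],[0,0,-5],[0,0,0]],"yaw":[0,0,0,0,0,0,0,0,0,0,0,0,0,0,0,0,0]}';python3 f.py
```

```text
time_s: 19.5
position: [0.527, 0.1263, 0.0344]
tcp_rot: [[-0.0, -0.083, 0.997], [-0.0, 0.997, 0.083], [-1.0, -0.0, -0.0]]
force: [0.3, -0.7, -0.9]
opening: 0.274
tool F [ 0.89 -0.7   0.22] M [-0.018  0.049  0.054] [0.52704 0.12632 0.03436]
```

Now lifting and backing out of the camera view to check the seat.

```bash
python3 -m inch '{"dp":[[-10,0,0],[-25,0,0],[-30,0,0],[-30,0,0],[-30,-10,0],[-20,-25,0],[0,-35,0],[0,-35,0],[0,-35,0],[0,-35,0],[0,-30,0],[0,-20,0],[0,-10,0],[0,0,0],[0,0,0],[0,0,0]],"yaw":[0,0,0,0,0,0,0,0,0,0,0,0,0,0,0,0]}'
python3 - <<'E'
from h import *
t=bot.capture("top"); crop(t,255,125,355,225,6,"pics/t6.png"); cv2.imwrite("pics/t6f.png",t["color"][:,:,::-1])
t=bot.capture("scene"); crop(t,300,150,400,240,6,"pics/s6.png")
E
```

```text
time_s: 20.83
position: [0.5474, -0.1063, 0.1792]
tcp_rot: [[-0.0, -0.084, 0.996], [0.001, 0.996, 0.084], [-1.0, 0.001, -0.0]]
force: [0.2, 0.5, -0.3]
opening: 0.278
```

View pics/t6f.png

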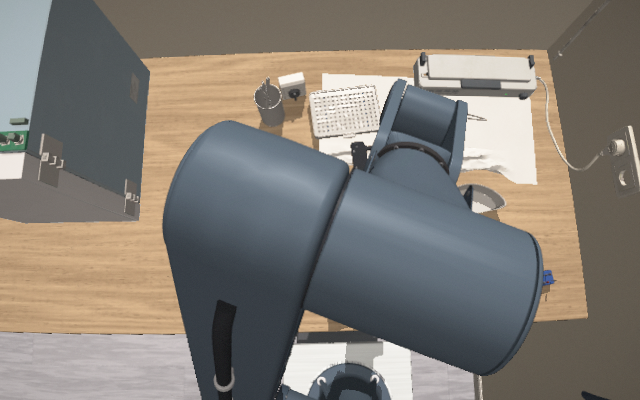

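View pics/t6.png

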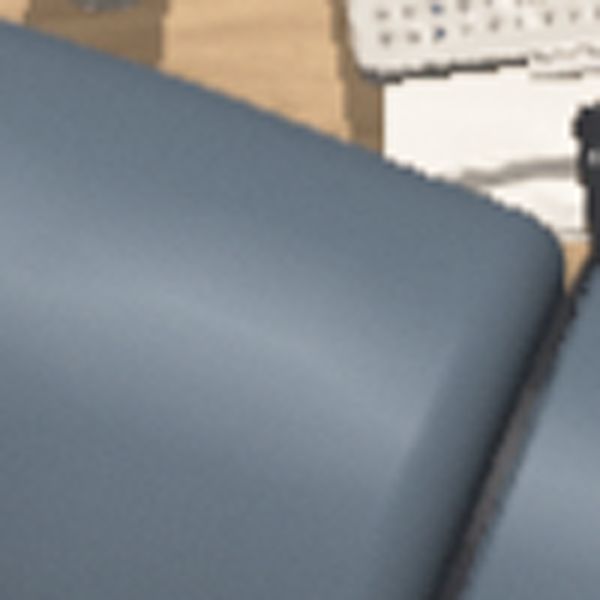

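View pics/s6.png

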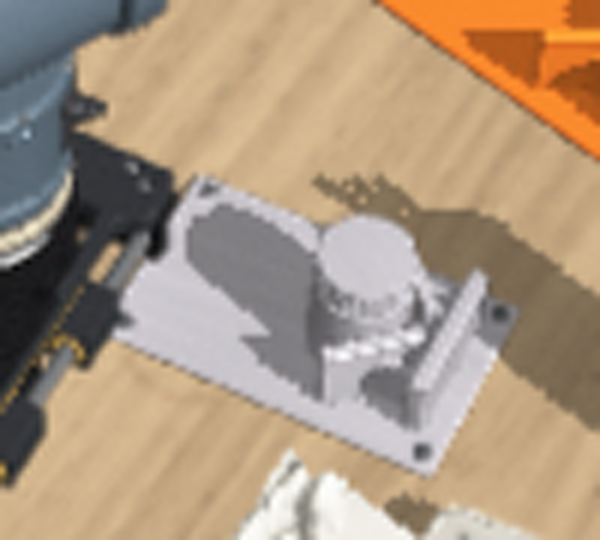

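The scene view shows the capsule upright in the V, cap centre at about (367,255) in the crop. Retreating toward the start pose to clear the top view.

```bash
python3 -m inch '{"dp":[[-30,0,0],[-25,0,-10],[0,20,-20],[0,35,-18],[0,36,-18],[0,36,-18],[0,36,-18],[0,36,-18],[0,36,-18],[0,36,-18],[0,36,-16],[0,36,-16],[0,36,-16],[0,36,-16],[0,36,-16],[0,36,-16],[0,36,-16],[0,36,-16],[0,36,-16],[0,36,-16]],"yaw":[0,0,0,0,0,0,0,0,0,0,0,0,0,0,0,0,0,0,0,0]}'
python3 -m inch '{"dp":[[0,25,-5],[0,15,0],[0,5,0],[0,0,0],[0,0,0],[0,0,0]],"yaw":[0,0,0,0,0,0]}'
python3 - <<'E'
from h import *
t=bot.capture("top"); crop(t,255,125,355,225,6,"pics/t7.png"); cv2.imwrite("pics/t7f.png",t["color"][:,:,::-1])
t=bot.capture("scene"); crop(t,300,160,390,240,8,"pics/s7.png")
E
```

```text
time_s: 22.6
position: [0.1772, 0.4965, 0.2342]
tcp_rot: [[-0.0, -0.086, 0.996], [-0.0, 0.996, 0.086], [-1.0, -0.0, -0.0]]
force: [0.8, -0.1, -1.0]
opening: 0.275
time_s: 23.1
position: [0.1712, 0.5378, 0.2339]
tcp_rot: [[-0.001, -0.083, 0.997], [-0.002, 0.997, 0.083], [-1.0, -0.002, -0.001]]
force: [-0.3, -0.2, -0.4]
opening: 0.27
```

View pics/t7f.png

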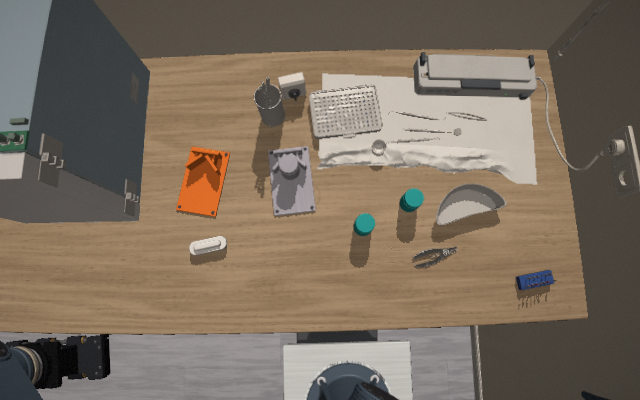

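View pics/t7.png

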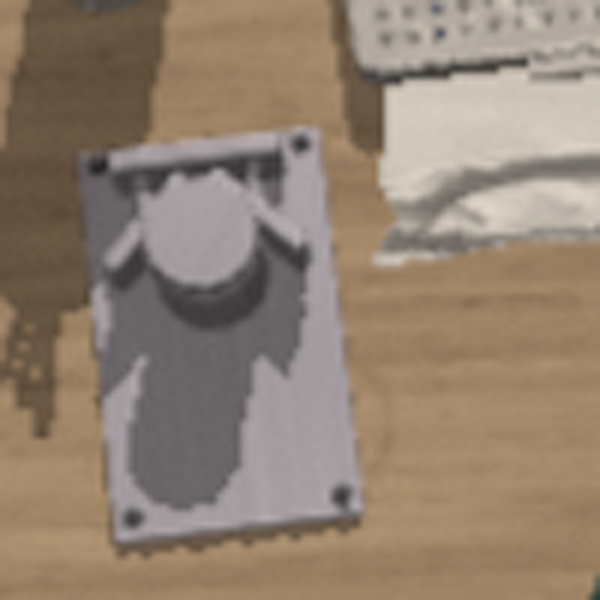

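View pics/s7.png

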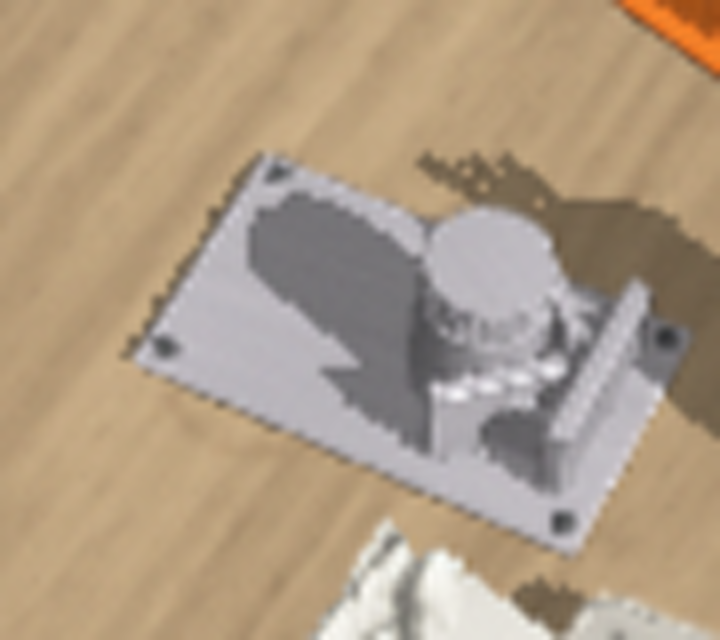

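The top view shows the cap centre at (198,231) crop px, in line with the V. The cup, brush and nippers are where they were before. Comparing numbers.

```bash
python3 - <<'E'
from h import *
t=bot.capture("top"); s=bot.capture("scene")
T=lambda X,Y,k,a,b:((X+.5)/k-.5+a,(Y+.5)/k-.5+b)
print('top',at(t,*T(199,230,6,255,125),.076),'expect .5995 .1331')
print('scene',at(s,*T(490,264,8,300,160),.076),'expect .5973 .1336')
a=cv2.imread('pics/top0.png').astype(int); b=t['color'][:,:,::-1].astype(int)
d=np.abs(a-b).max(2)
for n,(x0,y0,x1,y1) in dict(cup=(368,136,392,158),brush=(185,232,232,260),nip=(408,242,462,270)).items(): print(n,d[y0:y1,x0:x1].max())
st=bot.read_state(); print(st['time_s'],st['force'],st['qvel'].round(2))
E
```

```text
top [0.59873752 0.1334495  0.076     ] expect .5995 .1331
scene [0.59873265 0.13229048 0.076     ] expect .5973 .1336
cup 5
brush 7
nip 6
23.3 [-0.12434916 -0.5028068   0.45432047] [ 0.05  0.12 -0.4  -0.01 -0.01 -0.03]
```

The capsule is at the seat within measurement error (about 1 mm), the bystanders are unchanged, and the arm is clear and at rest. Handing in.

```bash
python3 -c "
from rig import bot
print(bot.hand_in())"
```

```text
the job is handed in; nothing more can be done
None
```

The capsule is standing upright in the V against both cheeks, and I handed the job in after about 23 s of robot time; no verdict was reported.

**What I did:** I set it on the stand's plate, released it, and pushed it in from behind with the fingers set 24 mm apart. It stuck on the left cheek at first. I worked it sideways until both cheeks held it, pressed at about 12 N with near-zero sideways force for over half a second, then backed straight off.

**Last checks:**
- **Pressing:** with ±0.8 mm sideways nudges under the 12 N push, the sideways force swung from −2.4 to +3.7 N. The fingers moved less than 0.15 mm sideways and not at all along the V. I had no direct cheek readings; the push and sideways forces imply roughly 6 to 11 N on each cheek, below the 25 N limit.
- **Position:** pressed in, the finger position put the capsule centre at (0.598, 0.133), against a seat estimate of (0.598, 0.133). After release the top camera gave (0.599, 0.133) and the scene camera (0.599, 0.132). Each is about 1 to 2 mm from that camera's own seat estimate, in opposite directions, which is within the 2 mm calibration. The pictures alone therefore cannot prove the 2 mm requirement.
- **Bystanders:** the pixels around the cup, nail brush and nippers are unchanged from the start. The capsule looks upright, and the arm is clear and at rest.

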